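Pack the spare bearing balls and press the split shell shut

ROBOT

A 7-joint arm with a two-finger parallel gripper is mounted at the origin on a cart in front of the work surface, level with it; the furniture and walls round the work are solid. World frame = base frame: x ahead of the robot, y to its left, z up, the work surface at z = 0. Lengths are in m, angles in rad, forces in N, time in s.
With the tool pointing down it reaches from about 0.425 to 0.925 m from the base axis. Payload 6.8 kg.
Tool frame: the origin (TCP) lies at the very end of the fingers, on their centre line; the grasp point (between the pads) lies 19 mm behind it; z points along the fingers, y is the line along which they close (so a half turn about z gives the same grasp; the last joint's range is limited). The gripper opens to 85 mm and grips with 20 to 120 N. Pads are 22 mm wide; open, the fingers measure 114 mm over their backs; the gripper's body (76 mm by 85 mm) begins 54 mm behind the grasp point. The pads swing forward as they close: fully open they stand 13 mm farther back than shut.
Start: joints at [1.129, 0.477, 0.022, 1.555, -0.011, 1.109, -0.083], TCP at [0.221, -0.638, 0.231] pointing down, gripper open.
Joint ranges: [-2.96, 2.96], [-0.34, 2.1], [-1.41, 1.46], [0.24, 2.44], [-1.37, 4.51], [0.17, 1.92], [-2.96, 2.96]. Speed limits (rad/s): [2.39, 2.39, 3.14, 3.14, 3.14, 3.14, 3.14].

INTERFACE

Orientations are given as a unit quaternion [w, x, y, z].
In Python, from station import telemetry, viewer, job, search_frame, cut_out gives the robot as it stands. The module is installed in compiled form; this text tells all that it offers.
- The arm moves only by the shell command python3 -m crank 'ROWS' [FORCE]. ROWS is JSON, a list of rows, each an object with "delta_rot": the turn, a rotation vector about the tool's x, y, z in degrees, a list of three; "xyz": the shift along the tool's x, y, z in m, a list of three; "fingers": the gripper command: -1 is fully open, 1 is shut, values between are in proportion. In form: [{"delta_rot": [ax, ay, az], "xyz": [dx, dy, dz], "fingers": fingers}, ...]. A call has 1 to 10 rows; each row is the pose to reach, as a shift and turn from the pose commanded when the call began, along the tool's axes at that moment; what a row does not reach only later rows make up. A row lasts 1/10 s, in which the tool goes at most 50 mm and 8.59 degrees, less where a joint would pass 70% of its speed; a pose out of reach is approached as far as the arm can. A call with a gripper value outside its range is refused whole. The fingers move at their own pace and stop on an object; FORCE is the grip in N (left out, the last holds). Time passes only in rows, so rows that repeat a pose let the fingers close. It gives the time, the measured TCP pose, the force, the opening and the grip force at its end, in the units of the state.
- telemetry.get_obs(): the state, without advancing time (a new reading comes with each control period).
- viewer.read_camera(name): name is "scene" or "top"; returns a dict with "img" (400x640x3 uint8, red, green, blue), "fx", "fy", "cx", "cy" (pixels), "origin" and "rotation" of the camera in the world. Camera axes: x right, y up, looking along -z (the intrinsics and any distortion apply to the point x, -y, -z); pixel columns grow to the right and rows downward; lengths in m; the calibration is good to about 2 mm. A picture is of the moment at which its call begins. There is no depth.
- job.hand_in(): hands the job in; it is judged then, once.
Trained networks look in the newest picture that a camera, given by its name, has taken for a name from the list of things; names that differ only in an ending like _2 or _b are one class to them, and where a whole thing is asked for, a point or a joint stands for the part that bears it (a point fixed in the world has none). Each returns a list of dicts, best first, with "score" (0 to 1); they miss things now and then, are a little off and sometimes report something else, mostly with a low value. They report only what shows in the picture. A call takes as long as a camera call. They do not tell look-alikes from the thing itself.
- search_frame(camera, thing): "pixel" ([column, row] in pixels, amid what is visible of it).
- cut_out(camera, thing): "pixels" (400x640 bool, what is visible of it) and "pixel" ([column, row] in pixels, amid what is visible of it).
The state is a dict: "t": time; "q": joint angles; "joint_vel": joint speeds; "joint_torque": joint torques, N m; "eef_pos": TCP position; "tool_rot": TCP orientation; "contact_force": force on the tool from outside, world axes, zero at the start; "torque": the same for the moment, N m; "gripper_width": opening from 0.0 (shut) to 1.0 (fully open); "grasp_force": force on a finger pad.
Only numpy, scipy, OpenCV 4.12 (cv2) and the standard library are available. Lean on these libraries where they do the work, as an engineer would, in place of code of your own. Each camera call takes 0.05 s, during which the arm holds its last target. There are 200 camera calls.

TASK

Pick up the white pouring cup, tip its six steel balls over its sloping lip into the open lower half of the metal shell that is screwed to the bench, and stand the cup upright on the bench again. Then set the loose upper half on the two dowels, the right way round (the thick dowel goes through the large hole, lug over lug), and press it down against the sprung rubber seal until the two halves meet. Finish while still holding it pressed fully shut; leave the torch, hub and bearing where they are.

Things in the scene. Friction and masses are not known exactly. Their poses are not given: they have to be found in the camera images.
- shell: Lower half of the split shell: open metal box 96 (x) x 136 (y) x 36 mm high, screwed to the bench by four small feet (out to x = +-68 mm). Origin: centre of its underside, on the bench; z up. Cavity 66 (x) x 72 (y) mm, floor 6 mm above the bench. A lug 30 mm wide sticks out 11 mm at the +y end. A rubber seal frame on springs (78 x 84 mm outside, 6 mm wide) runs round the cavity.
- shell_top (a point): Point in the lower half's top face (36 mm above the bench), above the cavity's centre. From here, two steel dowels with tapered tips stand 18 mm up from this face: a thick one of 12 mm diameter at (x, y) = (0, +54) mm, at the lug end, and a thin one of 8 mm at (0, -54) mm.
- seal (a joint): How far the sprung seal frame is pressed down, m: 0 when free (standing 5 mm above the lower half's top face), 0.005 when flush with it. The springs push up with 4.5 N at 0 and 12 N at 0.005; the upper half's own weight (about 2.2 N) does not press it down.
- cover_center (a point): Loose upper half, 220 g: metal plate 96 (x) x 136 (y) x 12 mm, on its middle a grip block 60 (x) x 24 (y) mm that rises to 40 mm above the underside. This point is on its centre line, 20 mm above its underside; z up. Two holes go through the plate: 15 mm diameter at (0, +54) mm for the thick dowel, 11 mm at (0, -54) mm for the thin one. A lug 30 mm wide sticks out 11 mm at +y.
- cover: The same upper half, origin at the centre of its underside, lying on the bench at first. Pressed home it lies exactly on the lower half, its axes along the lower half's, its underside 36 mm above the bench; let go, the seal lifts it 5 mm.
- cover_lug (a point): Middle of the upper half's lug, at its +y end (73 mm from the centre).
- cup_center (a point): White plastic pouring cup, 120 g, open top, standing on the bench; point 25 mm above its underside. Parallel side walls, 50 mm apart outside (y), 50 mm high, from x = -32 to +45 mm: grip it there. At the front (-x) the floor rises as a ramp at 35 degrees from (x, height) = (-30, 0) to the lip at (-81, 36) mm; tipped 45 to 55 degrees towards -x, the balls roll out over the lip.
- ball0_center (a point): Centre of steel ball 1 of six, 16 mm diameter, 17 g, at first in the cup.
- ball1_center (a point): Centre of steel ball 2 of six, 16 mm diameter, 17 g, at first in the cup.
- ball2_center (a point): Centre of steel ball 3 of six, 16 mm diameter, 17 g, at first in the cup.
- ball3_center (a point): Centre of steel ball 4 of six, 16 mm diameter, 17 g, at first in the cup.
- ball4_center (a point): Centre of steel ball 5 of six, 16 mm diameter, 17 g, at first in the cup.
- ball5_center (a point): Centre of steel ball 6 of six, 16 mm diameter, 17 g, at first in the cup.
- torch: Black torch, 28 x 136 mm, lying on the bench: leave alone.
- hub: Grey hub with a round flange, 70 mm diameter, 35 mm high: leave alone.
- bearing: Ball bearing, 62 mm diameter, 16 mm high, lying flat: leave alone.
- hinged_tin: Green tin fixed on the bench between the work places: 120 (x) x 190 (y) mm, 55 mm high, its lid half open, with the lid's front edge 130 mm above the bench, 40 mm to the -x side of this origin (centre of its underside). Carry things round it or above it.
- bar_sealer: Blue bar sealer fixed at the back of the bench, 390 mm long along y, 85 mm deep in x, base 55 mm high; its raised arm slopes up towards +y and ends in a black handle 260 mm above the bench, about 150 to 190 mm to the +y side of this origin. Keep clear of it.
Things that resemble listed ones, but are neither listed nor needed, are in the scene too. What is shaped like the cover but orange is not meant.

How it is judged:
By the outcome, as a careful person would: the job done as asked, in the order asked, and still so for the second after the job is handed in, while the arm keeps its last pose, push and grip.
It also fails if it takes over 72 s, if anything falls off the work surface, if the arm or the gripper's body presses on something with over 40 N, if the wrist force passes 120 N, or if a joint passes its speed limit or range.

## Working session

There is one attempt and no reset: what is moved stays moved. The work goes in short steps, Python scripts to look and compute and a shell command to move; the robot and the scene stay as the last step left them, time stands still between calls to the robot, and variables do not carry over. Pictures are saved under pics/ and viewed, at most 10 in all, crops included, and the job is handed in when it is done.

```bash
mkdir -p pics
cat > h.py <<'E'
import numpy as np, cv2
from station import telemetry, viewer, job, search_frame, cut_out
def cam(n,save=None):
    c=viewer.read_camera(n)
    if save: cv2.imwrite('pics/'+save,c['img'][:,:,::-1])
    return c
def ray(c,px):
    d=np.array([(px[0]-c['cx'])/c['fx'],-(px[1]-c['cy'])/c['fy'],-1.])
    return np.array(c['origin']),np.array(c['rotation'])@d
def at(c,px,z):
    o,d=ray(c,px); return o+d*(z-o[2])/d[2]
def proj(c,p):
    v=np.array(c['rotation']).T@(np.array(p)-c['origin'])
    return [c['cx']+c['fx']*v[0]/-v[2], c['cy']-c['fy']*v[1]/-v[2]]
E
python3 - <<'E'
from h import *
np.set_printoptions(precision=4,suppress=True)
for n in ('scene','top'):
    c=cam(n,n+'0.png'); print(n,{k:np.array(v).tolist() for k,v in c.items() if k!='img'})
    for th,z in [('shell',.036),('shell_top',.036),('cover',.012),('cover_center',.02),('cover_lug',.006),('cup_center',.025),('ball0_center',.012),('torch',.01),('hub',.03),('bearing',.016),('hinged_tin',.05),('bar_sealer',.05)]:
        for r in search_frame(n,th)[:6]: print(th,round(r['score'],2),np.round(r['pixel']),at(c,r['pixel'],z)[:2])
print(telemetry.get_obs())
E
```

```text
scene {'fx': 483.95109092697425, 'fy': 483.95109092697425, 'cx': 317.8217044475292, 'cy': 199.06703574555192, 'origin': [-0.4854581874180819, 0.6466516880433122, 1.1037010311600743], 'rotation': [-0.38017559583253974, -0.19565658009693876, 0.3912957271437363, 0.8149065424434868]}Traceback (most recent call last):
  File "<stdin>", line 6, in <module>
  File "h.py", line 11, in at
    o,d=ray(c,px); return o+d*(z-o[2])/d[2]
        ~~~^^^^^^
  File "h.py", line 9, in ray
    return np.array(c['origin']),np.array(c['rotation'])@d
                                 ~~~~~~~~~~~~~~~~~~~~~~~^~
ValueError: matmul: Input operand 1 has a mismatch in its core dimension 0, with gufunc signature (n?,k),(k,m?)->(n?,m?) (size 3 is different from 4)
```

```bash
python3 - <<'E'
s=open('h.py').read()
s=s.replace("import numpy as np, cv2","import numpy as np, cv2\nfrom scipy.spatial.transform import Rotation as R\ndef M(q): return R.from_quat(q,scalar_first=True).as_matrix()\nnp.set_printoptions(precision=4,suppress=True)").replace("np.array(c['rotation'])","M(c['rotation'])")
open('h.py','w').write(s)
E
python3 - <<'E'
from h import *
for n in ('scene','top'):
    c=cam(n,n+'0.png'); print(n,[(k,np.round(v,3)) for k,v in c.items() if k!='img'])
    for th,z in [('shell',.036),('cover',.012),('cover_center',.02),('cover_lug',.006),('cup_center',.025),('ball0_center',.012),('torch',.01),('hub',.03),('bearing',.016),('hinged_tin',.05),('bar_sealer',.05)]:
        for r in search_frame(n,th)[:6]: print(th,round(r['score'],2),np.round(r['pixel']),at(c,r['pixel'],z)[:2])
print(telemetry.get_obs())
E
```

```text
scene [('fx', np.float64(483.951)), ('fy', np.float64(483.951)), ('cx', np.float64(317.822)), ('cy', np.float64(199.067)), ('origin', array([-0.485,  0.647,  1.104])), ('rotation', array([-0.38 , -0.196,  0.391,  0.815]))]
shell 0.93 [328. 233.] [ 0.4197 -0.1101]
shell 0.23 [280. 217.] [ 0.5869 -0.0373]
cover 0.73 [334. 220.] [ 0.4769 -0.1875]
cover 0.62 [383. 202.] [ 0.4387 -0.3862]
cover 0.6 [332. 233.] [ 0.4304 -0.1383]
cover_center 0.57 [383. 205.] [ 0.4168 -0.3638]
cover_lug 0.74 [383. 205.] [ 0.4286 -0.3784]
cup_center 0.81 [220. 297.] [0.4224 0.2948]
cup_center 0.2 [386. 205.] [ 0.4101 -0.369 ]
torch 0.94 [288. 262.] [0.42   0.0569]
hub 0.69 [353. 178.] [ 0.6013 -0.3898]
bearing 0.53 [278. 218.] [ 0.6099 -0.0419]
top [('fx', np.float64(378.947)), ('fy', np.float64(378.947)), ('cx', np.float64(326.354)), ('cy', np.float64(201.81)), ('origin', array([ 0.388, -0.157,  1.435])), ('rotation', array([ 0.707,  0.046, -0.043, -0.704]))]
shell 0.67 [321. 237.] [ 0.4329 -0.1309]
cover 0.82 [394. 238.] [ 0.4318 -0.4045]
cover 0.66 [480. 231.] [ 0.4587 -0.7249]
cover_center 0.88 [477. 232
[... 241 characters left out ...]
ub 0.76 [395. 191.] [ 0.6082 -0.4069]
bearing 0.63 [300. 184.] [ 0.6337 -0.0488]
hinged_tin 0.23 [271. 244.] [0.4067 0.049 ]
bar_sealer 0.4 [324. 236.] [ 0.4372 -0.1413]
{'t': 1.3, 'q': array([ 1.1289,  0.477 ,  0.0224,  1.5554, -0.0115,  1.1093, -0.0831]), 'joint_vel': array([-0.0005, -0.0003,  0.0007, -0.0016, -0.0004,  0.0012,  0.0006]), 'joint_torque': array([  0.0006, -59.6321,   1.6067, -28.1546,   0.0126,   0.0016,
        -0.    ]), 'eef_pos': array([ 0.2212, -0.6378,  0.2313]), 'tool_rot': array([0.    , 0.9861, 0.1661, 0.    ]), 'contact_force': array([-0.1462, -0.1112,  0.4476]), 'torque': array([-0.0108, -0.0216, -0.02  ]), 'grasp_force': 0.0, 'gripper_width': 0.9981253045479318}
```

View pics/scene0.png

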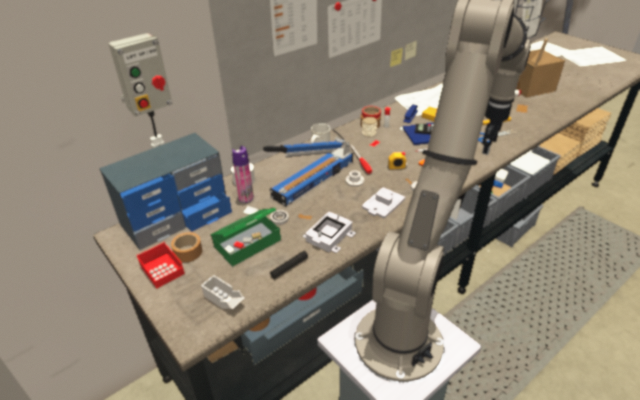

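View pics/top0.png

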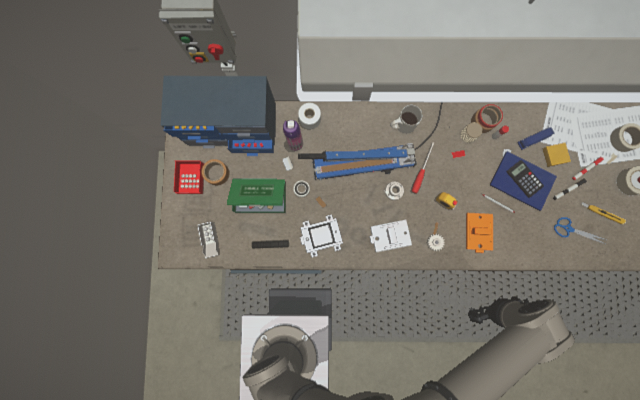

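Top: cup (208,240), shell (321,236), white cover (391,236); look-alikes: orange cover (480,231), the shell itself and red tray for the cup (188,177). I choose the white cover at (391,236); checking it closely.

Run:
```python
from h import *
t=cam('top')['img'];s=cam('scene')['img']
def crop(i,x,y,w,h,W,H): return cv2.resize(i[y-h:y+h,x-w:x+w],(W,H),interpolation=cv2.INTER_CUBIC)
a=np.hstack([crop(t,208,240,25,25,266,266),crop(t,321,236,25,25,267,266),crop(t,391,236,25,25,267,266)])
b=np.hstack([crop(s,222,294,27,27,266,266),crop(s,330,231,30,30,267,266),crop(s,384,203,27,27,267,266)])
cv2.imwrite('pics/crop1.png',np.vstack([a,b])[:,:,::-1])
```

```text
(no output)
```

View pics/crop1.png

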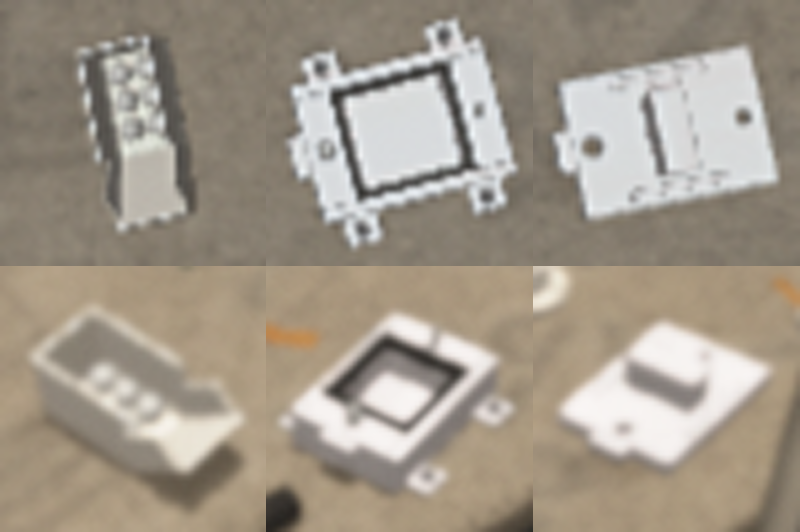

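Top crop: cup with six balls, lip towards −x (image bottom); shell with lug on the left (+y), cover white with lug left and a large hole at left. Now fit poses by silhouettes.

```bash
cat > fit.py <<'E'
from h import *
from scipy.optimize import minimize
def box(x0,x1,y0,y1,z0,z1): return np.array([[x,y,z] for x in(x0,x1) for y in(y0,y1) for z in(z0,z1)])*.001
MOD={'shell':[box(-48,48,-68,68,0,36),box(-15,15,68,79,0,36)]+[box(*(sx*48,sx*68) if sx>0 else (-68,-48),sy*42-8,sy*42+8,0,5) for sx in(-1,1) for sy in(-1,1)],
'cover':[box(-48,48,-68,68,0,12),box(-15,15,68,79,0,12),box(-30,30,-12,12,12,40)],
'cup_center':[box(-32,45,-25,25,0,50),np.array([[x,y,z] for y in(-25,25) for x,z in((-30,0),(-81,36),(-30,50))])*.001]}
S=8
def render(c,parts,p,x0,y0,w,h):
    m=np.zeros((h*S,w*S),np.uint8); C,Sn=np.cos(p[2]),np.sin(p[2]); z=p[3] if len(p)>3 else 0
    for b in parts:
        P=b@np.array([[C,-Sn,0],[Sn,C,0],[0,0,1]]).T+[p[0],p[1],z]
        v=(P-c['origin'])@M(c['rotation'])
        u=np.c_[c['cx']+c['fx']*v[:,0]/-v[:,2]-x0+.5,c['cy']-c['fy']*v[:,1]/-v[:,2]-y0+.5]*S
        cv2.fillConvexPoly(m,cv2.convexHull(np.round(u*16).astype(np.int32)),255,shift=4)
    return cv2.resize(m,(w,h),interpolation=cv2.INTER_AREA)/255.
def fit(name,obs,p0):
    wins=[]
    for c,m in obs:
        ys,xs=np.nonzero(m); x0,y0=xs.min()-8,ys.min()-8
        wins.append((c,m[y0:ys.max()+9,x0:xs.max()+9].astype(float),x0,y0))
    def cost(p):
        return sum(np.abs(render(c,MOD[name],[p[0],p[1],p[2]/10],x0,y0,*m.shape[::-1])-m).sum()/m.sum() for c,m,x0,y0 in wins)
    s=np.array([p0[0],p0[1],p0[2]*10])
    best=min((minimize(cost,s+d,method='Nelder-Mead',options=dict(initial_simplex=s+d+np.vstack([np.zeros(3),np.eye(3)*[.015,.015,1]]),xatol=1e-4,fatol=1e-4)) for d in ([0,0,0],[.01,-.01,.8],[-.01,.01,-.8])),key=lambda r:r.fun)
    return best.x*[1,1,.1],best.fun
def masks(n,th,xy):
    c=cam(n); k=min(cut_out(n,th),key=lambda r:np.hypot(*(at(c,r['pixel'],.02)[:2]-xy)))
    return c,k['pixels'],k['score']
E
python3 - <<'E'
from fit import *
for th,p0 in [('shell',(.43,-.13,.2)),('cover',(.433,-.39,.2)),('cup_center',(.421,.29,.15))]:
    o=[masks(n,th,p0[:2]) for n in('top','scene')]
    print(th,[ (x[1].sum(),round(x[2],2)) for x in o])
    for s in ([0],[1],[0,1]):
        p,f=fit(th,[o[i][:2] for i in s],p0); print(s,p[:2],np.degrees(p[2]),f)
E
```

```text
shell [(np.int64(1099), 0.87), (np.int64(1249), 0.58)]
[0] [ 0.444  -0.1319] 14.879517852342264 0.07311459615693412
[1] [ 0.4407 -0.1301] 15.660032919240278 0.0863624232719509
[0, 1] [ 0.4429 -0.1316] 15.035170771699205 0.1756034755189118
cover [(np.int64(997), 0.81), (np.int64(759), 0.93)]
[0] [ 0.4438 -0.3939] 11.55788428391288 0.07438393612209176
[1] [ 0.4419 -0.3896] 11.076253578221044 0.046133974011211866
[0, 1] [ 0.4429 -0.3923] 11.191913159479531 0.1424792292608016
cup_center [(np.int64(535), 0.82), (np.int64(844), 0.87)]
[0] [0.4419 0.2893] 13.040311248986697 0.10229063588052044
[1] [0.4412 0.2914] 14.156273159604428 0.10283895548740822
[0, 1] [0.4411 0.2906] 13.748270246620388 0.22372571600283822
```

```bash
cat >> h.py <<'E'
def TR(yaw,tilt=0): return R.from_euler('z',yaw,degrees=True)*R.from_matrix(np.diag([1.,-1,-1]))*R.from_euler('y',tilt,degrees=True)
def rel(*tg):
    o=telemetry.get_obs(); R0=R.from_quat(o['tool_rot'],scalar_first=True); p0=np.array(o['eef_pos'])
    print('t',o['t'],'p',p0,'e',R0.as_rotvec(),'F',o['contact_force'],'w',o['gripper_width'],o['grasp_force'])
    for x,y,z,yaw,*tl in tg:
        r=(R0.inv()*TR(yaw,*tl)).as_rotvec(degrees=True)
        print('->',np.round(R0.inv().apply(np.array([x,y,z])-p0),4),np.round(r,2))
E
python3 -c "
from h import *
rel((.56,-.2,.3,13.5),(.446,.291,.2,13.5),(.446,.291,.012,13.5))"
```

```text
t 2.0 p [ 0.2212 -0.6378  0.2313] e [3.0979 0.5219 0.    ] F [ 0.0779 -0.2746  1.1593] w 1.000644593383494 0.0
-> [ 0.4636 -0.3026 -0.0687] [ 0.   -0.    5.62]
-> [ 0.5167 -0.8038  0.0313] [ 0.   -0.    5.62]
-> [ 0.5167 -0.8038  0.2193] [ 0.   -0.    5.62]
```

```bash
r='{"delta_rot":[0,0,5.6],"xyz":[0.464,-0.303,-0.069],"fingers":-1}'; python3 -m crank '[{"delta_rot":[0,0,5.6],"xyz":[0.464,-0.303,-0.069],"fingers":-1},{"delta_rot":[0,0,5.6],"xyz":[0.464,-0.303,-0.069],"fingers":-1},{"delta_rot":[0,0,5.6],"xyz":[0.464,-0.303,-0.069],"fingers":-1},{"delta_rot":[0,0,5.6],"xyz":[0.464,-0.303,-0.069],"fingers":-1},{"delta_rot":[0,0,5.6],"xyz":[0.464,-0.303,-0.069],"fingers":-1},{"delta_rot":[0,0,5.6],"xyz":[0.464,-0.303,-0.069],"fingers":-1},{"delta_rot":[0,0,5.6],"xyz":[0.464,-0.303,-0.069],"fingers":-1},{"delta_rot":[0,0,5.6],"xyz":[0.464,-0.303,-0.069],"fingers":-1},{"delta_rot":[0,0,5.6],"xyz":[0.464,-0.303,-0.069],"fingers":-1},{"delta_rot":[0,0,5.6],"xyz":[0.464,-0.303,-0.069],"fingers":-1}]' 50; python3 -c "
from h import *
rel((.446,.291,.2,13.5))"
```

```text
t: 3.0
eef_pos: [0.5257, -0.2437, 0.2937]
tool_rot: [0.0, 0.993, 0.118, 0.0]
contact_force: [0.5, -0.0, 0.1]
gripper_width: 1.002
grasp_force: 0.0
t 3.0 p [ 0.5257 -0.2437  0.2937] e [3.1193 0.3696 0.0008] F [ 0.5277 -0.0294  0.0954] w 1.001567339415556 0.0
-> [ 0.0474 -0.5385  0.0934] [ 0.03 -0.03  0.02]
```

```bash
python3 -m crank '[{"delta_rot":[0,0,0],"xyz":[0.047,-0.538,0.06],"fingers":-1},{"delta_rot":[0,0,0],"xyz":[0.047,-0.538,0.06],"fingers":-1},{"delta_rot":[0,0,0],"xyz":[0.047,-0.538,0.06],"fingers":-1},{"delta_rot":[0,0,0],"xyz":[0.047,-0.538,0.06],"fingers":-1},{"delta_rot":[0,0,0],"xyz":[0.047,-0.538,0.06],"fingers":-1},{"delta_rot":[0,0,0],"xyz":[0.047,-0.538,0.06],"fingers":-1},{"delta_rot":[0,0,0],"xyz":[0.047,-0.538,0.06],"fingers":-1},{"delta_rot":[0,0,0],"xyz":[0.047,-0.538,0.06],"fingers":-1},{"delta_rot":[0,0,0],"xyz":[0.047,-0.538,0.06],"fingers":-1},{"delta_rot":[0,0,0],"xyz":[0.047,-0.538,0.06],"fingers":-1}]'; python3 -m crank '[{"delta_rot":[0,0,0],"xyz":[0,0,0],"fingers":-1},{"delta_rot":[0,0,0],"xyz":[0,0,0],"fingers":-1},{"delta_rot":[0,0,0],"xyz":[0,0,0],"fingers":-1}]'; python3 -c "
from h import *
rel((.446,.291,.09,13.5),(.446,.291,.012,13.5))"
```

```text
t: 4.0
eef_pos: [0.4507, 0.2479, 0.2381]
tool_rot: [-0.0, 0.993, 0.117, 0.001]
contact_force: [1.7, -0.2, 0.6]
gripper_width: 0.997
grasp_force: 0.0
t: 4.3
eef_pos: [0.4515, 0.2447, 0.2378]
tool_rot: [0.0, 0.993, 0.117, -0.0]
contact_force: [-0.5, 0.2, -0.3]
gripper_width: 0.999
grasp_force: 0.0
t 4.3 p [0.4515 0.2447 0.2378] e [ 3.1191  0.3673 -0.    ] F [-0.4796  0.2043 -0.2854] w 0.9992096233605589 0.0
-> [ 0.0054 -0.0464  0.1478] [ 0.05  0.01 -0.07]
-> [ 0.0054 -0.0465  0.2258] [ 0.05  0.01 -0.07]
```

```bash
python3 -m crank '[{"delta_rot":[0,0,0],"xyz":[0.0054,-0.0464,0.05],"fingers":-1},{"delta_rot":[0,0,0],"xyz":[0.0054,-0.0464,0.09],"fingers":-1},{"delta_rot":[0,0,0],"xyz":[0.0054,-0.0464,0.13],"fingers":-1},{"delta_rot":[0,0,0],"xyz":[0.0054,-0.0464,0.16],"fingers":-1},{"delta_rot":[0,0,0],"xyz":[0.0054,-0.0464,0.19],"fingers":-1},{"delta_rot":[0,0,0],"xyz":[0.0054,-0.0464,0.21],"fingers":-1},{"delta_rot":[0,0,0],"xyz":[0.0054,-0.0464,0.224],"fingers":-1},{"delta_rot":[0,0,0],"xyz":[0.0054,-0.0464,0.224],"fingers":-1},{"delta_rot":[0,0,0],"xyz":[0.0054,-0.0464,0.224],"fingers":-1}]'; python3 -m crank '[{"delta_rot":[0,0,0],"xyz":[0,0,0],"fingers":1},{"delta_rot":[0,0,0],"xyz":[0,0,0],"fingers":1},{"delta_rot":[0,0,0],"xyz":[0,0,0],"fingers":1},{"delta_rot":[0,0,0],"xyz":[0,0,0],"fingers":1},{"delta_rot":[0,0,0],"xyz":[0,0,0],"fingers":1},{"delta_rot":[0,0,0],"xyz":[0,0,0],"fingers":1},{"delta_rot":[0,0,0],"xyz":[0,0,0],"fingers":1},{"delta_rot":[0,0,0],"xyz":[0,0,0],"fingers":1}]' 50
python3 - <<'E'
from h import *
rel((.446,.291,.2,13.5))
c=cam('scene'); d=cam('top')
cv2.imwrite('pics/grip.png',np.hstack([cv2.resize(c['img'][230:340,160:280],(440,400)),cv2.resize(d['img'][195:285,160:259],(440,400))])[:,:,::-1][:,:800])
E
```

```text
t: 5.2
eef_pos: [0.4463, 0.2921, 0.0145]
tool_rot: [-0.0, 0.993, 0.117, 0.0]
contact_force: [0.5, -0.2, 0.1]
gripper_width: 1.0
grasp_force: 0.0
t: 6.0
eef_pos: [0.4464, 0.2923, 0.015]
tool_rot: [0.0, 0.993, 0.117, 0.001]
contact_force: [-0.3, -2.4, 6.9]
gripper_width: 0.577
grasp_force: 52.8
t 6.0 p [0.4464 0.2923 0.015 ] e [3.1195 0.369  0.0027] F [-0.3132 -2.4208  6.9141] w 0.5772128103438597 52.757588624954224
-> [-0.0003  0.0013 -0.185 ] [ 0.03 -0.09 -0.01]
```

View pics/grip.png

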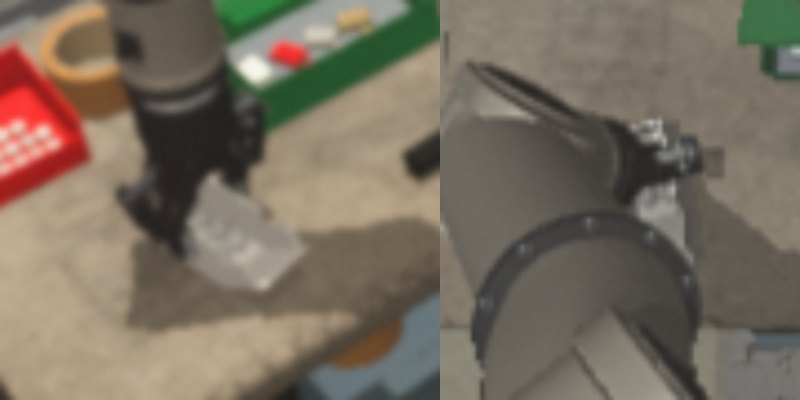

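The cup is held between its side walls (scene ~(222,285)), opening 49 mm, balls inside. Lift and compute the pour poses.

```bash
python3 -m crank '[{"delta_rot":[0,0,0],"xyz":[0,0,-0.01],"fingers":1},{"delta_rot":[0,0,0],"xyz":[0,0,-0.03],"fingers":1},{"delta_rot":[0,0,0],"xyz":[0,0,-0.06],"fingers":1},{"delta_rot":[0,0,0],"xyz":[0,0,-0.09],"fingers":1},{"delta_rot":[0,0,0],"xyz":[0,0,-0.12],"fingers":1},{"delta_rot":[0,0,0],"xyz":[0,0,-0.15],"fingers":1},{"delta_rot":[0,0,0],"xyz":[0,0,-0.18],"fingers":1},{"delta_rot":[0,0,0],"xyz":[0,0,-0.195],"fingers":1},{"delta_rot":[0,0,0],"xyz":[0,0,-0.2],"fingers":1}]'
cat >> h.py <<'E'
SH=np.array([.4428,-.1315]); SY=15.0
def pour(th,lx=.015,lz=.055,yaw=SY,ly=0.):
    L=np.r_[SH+R.from_euler('z',SY,degrees=True).as_matrix()[:2,:2]@[lx,ly],lz]
    return (*(L-TR(yaw,th).apply([-.0865,0,-.021])),yaw,th)
E
python3 -c "
from h import *
for th in (0,20,35,52): print(pour(th))
rel(pour(0,lz=.14),pour(20,lz=.12))"
```

```text
t: 7.0
eef_pos: [0.4459, 0.2932, 0.2163]
tool_rot: [-0.001, 0.993, 0.118, 0.002]
contact_force: [0.2, -0.6, -2.4]
gripper_width: 0.579
grasp_force: 52.3
(np.float64(0.5408414713683405), np.float64(-0.10522986692209416), np.float64(0.034), 15.0, 0)
(np.float64(0.5427403218828393), np.float64(-0.10472107146018675), np.float64(0.06485119736116626), 15.0, 20)
(np.float64(0.5373658355199382), np.float64(-0.10616116074085818), np.float64(0.08741216881429667), 15.0, 35)
(np.float64(0.5247133532153897), np.float64(-0.10955138315661103), np.float64(0.11023403920514263), 15.0, 52)
t 7.0 p [0.4459 0.2932 0.2163] e [-3.1181 -0.3702 -0.0052] F [ 0.2416 -0.6394 -2.4341] w 0.5793205850035874 52.26487755775452
-> [-0.0013  0.4097  0.0969] [-0.06 -0.2  -1.46]
-> [0.0007 0.4096 0.086 ] [ 0.19 19.8  -1.46]
```

```bash
python3 -m crank '[{"delta_rot":[0,0,-1.5],"xyz":[0,0.015,0],"fingers":1},{"delta_rot":[0,0,-1.5],"xyz":[0,0.05,0],"fingers":1},{"delta_rot":[0,0,-1.5],"xyz":[0,0.095,0],"fingers":1},{"delta_rot":[0,0,-1.5],"xyz":[0,0.145,0],"fingers":1},{"delta_rot":[0,0,-1.5],"xyz":[0,0.195,0],"fingers":1},{"delta_rot":[0,0,-1.5],"xyz":[0,0.245,0],"fingers":1},{"delta_rot":[0,0,-1.5],"xyz":[0,0.295,0],"fingers":1},{"delta_rot":[0,0,-1.5],"xyz":[0,0.34,0],"fingers":1},{"delta_rot":[0,0,-1.5],"xyz":[0,0.38,0],"fingers":1},{"delta_rot":[0,0,-1.5],"xyz":[0,0.40,0],"fingers":1}]';python3 -m crank '[{"delta_rot":[0,0,0],"xyz":[0,0.01,0.02],"fingers":1},{"delta_rot":[0,0,0],"xyz":[0,0.01,0.05],"fingers":1},{"delta_rot":[0,0,0],"xyz":[0,0.01,0.07],"fingers":1}]'; python3 -c "
from h import *
print(telemetry.get_obs()['q'])
rel(pour(28,lz=.08),pour(34),pour(44),pour(52))"
```

```text
t: 8.0
eef_pos: [0.5384, -0.101, 0.2129]
tool_rot: [0.001, 0.992, 0.128, -0.001]
contact_force: [0.1, -0.1, -3.0]
gripper_width: 0.577
grasp_force: 52.6
t: 8.3
eef_pos: [0.54, -0.1064, 0.1414]
tool_rot: [-0.0, 0.991, 0.13, -0.002]
contact_force: [-1.1, 0.5, -1.7]
gripper_width: 0.576
grasp_force: 52.6
[ 0.331   0.4004 -0.3106  1.9205  0.159   0.8475 -1.372 ]
t 8.3 p [ 0.54   -0.1064  0.1414] e [-3.1138 -0.4092  0.0047] F [-1.0853  0.5113 -1.6851] w 0.5764413532025326 52.598199248313904
-> [ 0.001  -0.0009  0.0394] [-0.07 28.16 -0.05]
-> [-0.0017 -0.0009  0.0555] [-0.07 34.16 -0.05]
-> [-0.0084 -0.0009  0.0415] [-0.06 44.16 -0.06]
-> [-0.0155 -0.0009  0.0313] [-0.06 52.16 -0.06]
```

```bash
python3 -m crank '[{"delta_rot":[0,7,0],"xyz":[0.001,0,0.01],"fingers":1},{"delta_rot":[0,14,0],"xyz":[0.001,0,0.02],"fingers":1},{"delta_rot":[0,21,0],"xyz":[0.001,0,0.03],"fingers":1},{"delta_rot":[0,28,0],"xyz":[0.001,0,0.039],"fingers":1},{"delta_rot":[0,32,0],"xyz":[0,0,0.052],"fingers":1},{"delta_rot":[0,34,0],"xyz":[-0.0017,0,0.0555],"fingers":1},{"delta_rot":[0,34,0],"xyz":[-0.0017,0,0.0555],"fingers":1},{"delta_rot":[0,34,0],"xyz":[-0.0017,0,0.0555],"fingers":1}]'
python3 - <<'E'
from h import *
print(telemetry.get_obs()['q'])
rel(pour(34),pour(38),pour(42),pour(46),pour(52))
c=cam('scene'); d=cam('top')
cv2.imwrite('pics/pre.png',np.hstack([cv2.resize(c['img'][180:280,280:380],(400,400)),cv2.resize(d['img'][190:280,275:365],(400,400))])[:,:,::-1])
E
```

```text
t: 9.1
eef_pos: [0.5302, -0.1204, 0.0788]
tool_rot: [-0.013, 0.966, 0.125, 0.227]
contact_force: [-0.3, -0.1, -3.5]
gripper_width: 0.579
grasp_force: 52.6
[ 0.9335  0.5039 -0.8524  2.2566  1.114   0.2148 -2.145 ]
t 9.1 p [ 0.5302 -0.1204  0.0788] e [-3.0095 -0.3906 -0.7079] F [-0.2682 -0.0851 -3.5252] w 0.5789125444466173 52.63772428035736
-> [ 0.0132 -0.0117 -0.0019] [1.93 7.77 0.38]
-> [ 0.0136 -0.0115 -0.0081] [ 1.92 11.77  0.44]
-> [ 0.0136 -0.0113 -0.0143] [ 1.9  15.77  0.51]
-> [ 0.0132 -0.0111 -0.0205] [ 1.89 19.77  0.58]
-> [ 0.0117 -0.0108 -0.0297] [ 1.86 25.77  0.68]
```

View pics/pre.png

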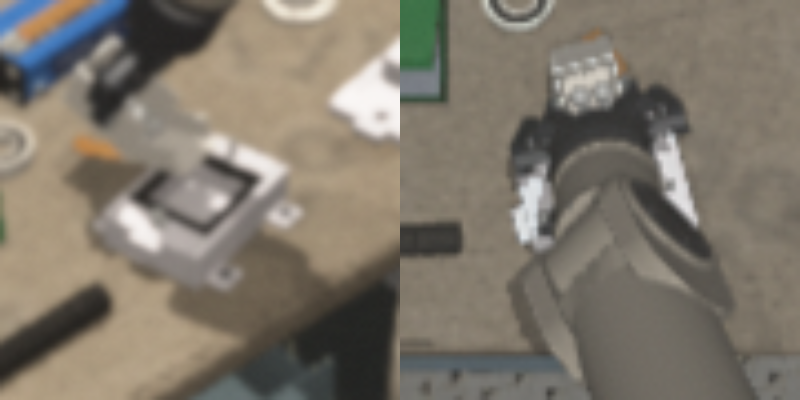

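The arm cannot lean that far outward: tilt stalled at 26° (joint 6 near its limit). The balls are still in the cup. I go back upright and pour sideways (cup yaw 75°) from the +y side.

```bash
python3 -m crank '[{"delta_rot":[0,0,0],"xyz":[-0.015,0,-0.025],"fingers":1},{"delta_rot":[-2,-8,0],"xyz":[-0.03,0.01,-0.05],"fingers":1},{"delta_rot":[-2,-16,0],"xyz":[-0.04,0.01,-0.075],"fingers":1},{"delta_rot":[-2,-22,0],"xyz":[-0.045,0.01,-0.1],"fingers":1},{"delta_rot":[-2,-26,0],"xyz":[-0.05,0.01,-0.12],"fingers":1},{"delta_rot":[-2,-26,0],"xyz":[-0.05,0.01,-0.12],"fingers":1},{"delta_rot":[-2,-26,0],"xyz":[-0.05,0.01,-0.12],"fingers":1}]'; python3 -c "
from h import *
print(telemetry.get_obs()['q'])
rel(pour(0,lz=.16,yaw=75),pour(26,lz=.1,yaw=75))"
```

```text
t: 9.9
eef_pos: [0.4379, -0.1507, 0.1647]
tool_rot: [0.032, 0.992, 0.122, 0.007]
contact_force: [0.2, 0.2, -3.0]
gripper_width: 0.583
grasp_force: 53.0
[ 1.1657  0.4501 -1.2168  2.0845  0.6006  0.9613 -1.7063]
t 9.9 p [ 0.4379 -0.1507  0.1647] e [3.0553 0.3745 0.0208] F [ 0.2048  0.213  -3.025 ] w 0.582723383882131 53.029133677482605
-> [ 0.0661 -0.0949  0.02  ] [  3.51   1.67 -61.  ]
-> [ 0.0662 -0.0966  0.0399] [ 17.3   25.14 -59.18]
```

```bash
python3 -m crank '[{"delta_rot":[0.5,0,-8],"xyz":[0.015,-0.02,0],"fingers":1},{"delta_rot":[1,0.5,-16],"xyz":[0.03,-0.04,0],"fingers":1},{"delta_rot":[1.5,0.7,-24],"xyz":[0.045,-0.06,0],"fingers":1},{"delta_rot":[2,1,-32],"xyz":[0.06,-0.08,0],"fingers":1},{"delta_rot":[2.5,1.2,-40],"xyz":[0.066,-0.09,0],"fingers":1},{"delta_rot":[3,1.4,-48],"xyz":[0.066,-0.095,0],"fingers":1},{"delta_rot":[3.3,1.6,-56],"xyz":[0.066,-0.095,0],"fingers":1},{"delta_rot":[3.5,1.7,-61],"xyz":[0.066,-0.095,0.01],"fingers":1},{"delta_rot":[3.5,1.7,-61],"xyz":[0.066,-0.095,0.02],"fingers":1},{"delta_rot":[3.5,1.7,-61],"xyz":[0.066,-0.095,0.02],"fingers":1}]'; python3 -c "
from h import *
print(telemetry.get_obs()['q'])
rel(pour(0,lz=.16,yaw=75),pour(28,lz=.11,yaw=75))"
```

```text
t: 10.9
eef_pos: [0.4778, -0.0452, 0.1369]
tool_rot: [-0.001, 0.794, 0.608, -0.002]
contact_force: [0.0, -1.1, -2.4]
gripper_width: 0.579
grasp_force: 53.0
[ 0.9788  0.6745 -1.3393  2.0401  0.7639  1.0727 -0.9961]
t 10.9 p [ 0.4778 -0.0452  0.1369] e [-2.4939 -1.9078  0.0059] F [ 0.0222 -1.0801 -2.3545] w 0.5788001964548433 53.00466299057007
-> [ 0.0016  0.0015 -0.0021] [-0.21  0.11 -0.17]
-> [0.0013 0.0015 0.0048] [-0.16 28.11 -0.22]
```

```bash
python3 -m crank '[{"delta_rot":[0,7,0],"xyz":[0.002,0.001,0],"fingers":1},{"delta_rot":[0,14,0],"xyz":[0.002,0.001,0.002],"fingers":1},{"delta_rot":[0,21,0],"xyz":[0.001,0.001,0.004],"fingers":1},{"delta_rot":[0,28,0],"xyz":[0.001,0.001,0.005],"fingers":1},{"delta_rot":[0,28,0],"xyz":[0.001,0.001,0.005],"fingers":1},{"delta_rot":[0,28,0],"xyz":[0.001,0.001,0.005],"fingers":1}]'; python3 -c "
from h import *
print(telemetry.get_obs()['q'])
rel(pour(28,lz=.11,yaw=75),pour(34,lz=.06,yaw=75))"
```

```text
t: 11.5
eef_pos: [0.4806, -0.0446, 0.1339]
tool_rot: [-0.146, 0.771, 0.589, 0.191]
contact_force: [0.5, 0.7, -2.3]
gripper_width: 0.577
grasp_force: 52.9
[ 1.2949  0.8244 -1.3868  2.069   0.4725  0.8023 -0.5414]
t 11.5 p [ 0.4806 -0.0446  0.1339] e [-2.2201 -1.6971 -0.5488] F [ 0.5207  0.7276 -2.294 ] w 0.5767412103168417 52.87564694881439
-> [-0.0008 -0.001   0.0016] [ 0.04  0.19 -0.2 ]
-> [-0.0224 -0.0009  0.0367] [ 0.05  6.19 -0.2 ]
```

```bash
python3 -m crank '[{"delta_rot":[0,2,0],"xyz":[-0.008,-0.001,0.012],"fingers":1},{"delta_rot":[0,4,0],"xyz":[-0.015,-0.001,0.025],"fingers":1},{"delta_rot":[0,6,0],"xyz":[-0.022,-0.001,0.036],"fingers":1},{"delta_rot":[0,6,0],"xyz":[-0.022,-0.001,0.036],"fingers":1},{"delta_rot":[0,6,0],"xyz":[-0.022,-0.001,0.036],"fingers":1}]'
python3 - <<'E'
from h import *
print(telemetry.get_obs()['q'])
rel(pour(34,lz=.06,yaw=75),*[pour(a,lz=.06,yaw=75) for a in (38,42,46,50,54)])
c=cam('scene'); d=cam('top')
cv2.imwrite('pics/pre2.png',np.hstack([cv2.resize(c['img'][180:280,280:380],(400,400)),cv2.resize(d['img'][190:280,275:365],(400,400))])[:,:,::-1])
E
```

```text
t: 12.0
eef_pos: [0.4797, -0.0455, 0.093]
tool_rot: [-0.177, 0.759, 0.583, 0.231]
contact_force: [0.1, 0.2, -2.5]
gripper_width: 0.577
grasp_force: 53.0
[ 1.3147  0.951  -1.3405  2.0877  0.5045  0.7302 -0.4752]
t 12.0 p [ 0.4797 -0.0455  0.093 ] e [-2.1483 -1.65   -0.6538] F [ 0.1323  0.2367 -2.507 ] w 0.5766760926458735 52.97740817070007
-> [-0.0026 -0.0004  0.0008] [0.04 0.2  0.07]
-> [-0.0013 -0.0004 -0.0053] [0.04 4.2  0.07]
-> [-0.0005 -0.0004 -0.0115] [0.04 8.2  0.07]
-> [-0.0002 -0.0004 -0.0177] [ 0.03 12.2   0.07]
-> [-0.0002 -0.0004 -0.0239] [ 0.03 16.2   0.07]
-> [-0.0007 -0.0004 -0.0301] [ 0.03 20.2   0.07]
```

View pics/pre2.png

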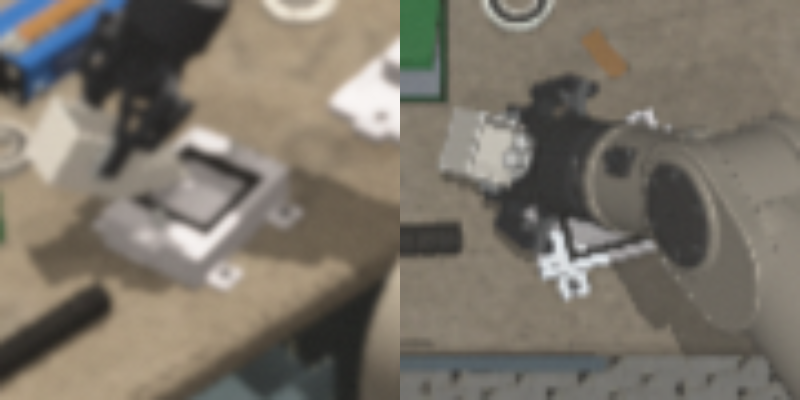

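The lip is over the cavity (left panel ~(195,190)), cup clear of dowels and tin. Pour slowly.

```bash
python3 -m crank '[{"delta_rot":[0,2,0],"xyz":[-0.002,0,-0.002],"fingers":1},{"delta_rot":[0,4,0],"xyz":[-0.0015,0,-0.005],"fingers":1},{"delta_rot":[0,5,0],"xyz":[-0.001,0,-0.007],"fingers":1},{"delta_rot":[0,6,0],"xyz":[-0.001,0,-0.008],"fingers":1},{"delta_rot":[0,7,0],"xyz":[-0.0005,0,-0.01],"fingers":1},{"delta_rot":[0,8,0],"xyz":[-0.0005,0,-0.0115],"fingers":1},{"delta_rot":[0,9,0],"xyz":[-0.0005,0,-0.013],"fingers":1},{"delta_rot":[0,10,0],"xyz":[0,0,-0.0145],"fingers":1},{"delta_rot":[0,11,0],"xyz":[0,0,-0.016],"fingers":1},{"delta_rot":[0,12,0],"xyz":[0,0,-0.0175],"fingers":1}]';python3 -m crank '[{"delta_rot":[0,1,0],"xyz":[0,0,-0.0015],"fingers":1},{"delta_rot":[0,2,0],"xyz":[0,0,-0.003],"fingers":1},{"delta_rot":[0,3,0],"xyz":[0,0,-0.0045],"fingers":1},{"delta_rot":[0,4,0],"xyz":[0,0,-0.006],"fingers":1},{"delta_rot":[0,5,0],"xyz":[0,0,-0.0075],"fingers":1},{"delta_rot":[0,6,0],"xyz":[0,0,-0.009],"fingers":1},{"delta_rot":[0,7,0],"xyz":[0,0,-0.0105],"fingers":1},{"delta_rot":[0,8,0],"xyz":[0,0,-0.012],"fingers":1},{"delta_rot":[0,8,0],"xyz":[0,0,-0.012],"fingers":1},{"delta_rot":[0,8,0],"xyz":[0,0,-0.012],"fingers":1}]'
python3 - <<'E'
from h import *
print(telemetry.get_obs()['q'])
rel(pour(54,lz=.06,yaw=75),pour(0,lz=.15,yaw=75))
for n in('scene','top'):
    c=cam(n)
    for r in search_frame(n,'ball0_center'): print(n,round(r['score'],2),np.round(r['pixel']),at(c,r['pixel'],.014)[:2])
E
```

```text
t: 13.1
eef_pos: [0.4768, -0.0561, 0.1068]
tool_rot: [-0.237, 0.731, 0.56, 0.31]
contact_force: [0.3, 0.8, -1.9]
gripper_width: 0.577
grasp_force: 52.9
t: 14.1
eef_pos: [0.4745, -0.0644, 0.115]
tool_rot: [-0.275, 0.708, 0.542, 0.36]
contact_force: [0.2, 0.2, -1.7]
gripper_width: 0.579
grasp_force: 53.2
[ 1.4937  1.1921 -1.3832  2.0295  0.2965  0.8065 -0.152 ]
t 14.1 p [ 0.4745 -0.0644  0.115 ] e [-1.9014 -1.4573 -0.967 ] F [ 0.2461  0.2221 -1.6788] w 0.5786341477914894 53.178842067718506
-> [ 0.0035 -0.0003  0.0003] [ 0.08  0.1  -0.03]
-> [ 0.0237 -0.0003  0.0087] [  0.06 -53.9   -0.06]
scene 0.24 [357. 181.] [ 0.5908 -0.402 ]
top 0.75 [301. 224.] [ 0.4838 -0.0562]
```

```bash
python3 -m crank '[{"delta_rot":[0,3,0],"xyz":[0,0,-0.0045],"fingers":1},{"delta_rot":[0,3,0],"xyz":[0,0,-0.0045],"fingers":1},{"delta_rot":[0,0,0],"xyz":[0,0,0],"fingers":1},{"delta_rot":[0,3,0],"xyz":[0,0,-0.0045],"fingers":1},{"delta_rot":[0,3,0],"xyz":[0,0,-0.0045],"fingers":1}]'
python3 - <<'E'
from h import *
rel(pour(54,lz=.06,yaw=75))
c=cam('scene'); d=cam('top')
cv2.imwrite('pics/post.png',np.hstack([cv2.resize(c['img'][190:260,290:360],(400,400),interpolation=2),cv2.resize(d['img'][200:260,285:345],(400,400),interpolation=2)])[:,:,::-1])
E
```

```text
t: 14.8
eef_pos: [0.4736, -0.0685, 0.117]
tool_rot: [-0.289, 0.698, 0.535, 0.378]
contact_force: [1.2, 0.1, -1.8]
gripper_width: 0.578
grasp_force: 53.2
t 14.8 p [ 0.4736 -0.0685  0.117 ] e [-1.8637 -1.4265 -1.0085] F [ 1.1529  0.0641 -1.7823] w 0.5777615125769867 53.18988025188446
-> [ 0.0041 -0.0005  0.0051] [ 0.1  -2.85 -0.08]
```

View pics/post.png

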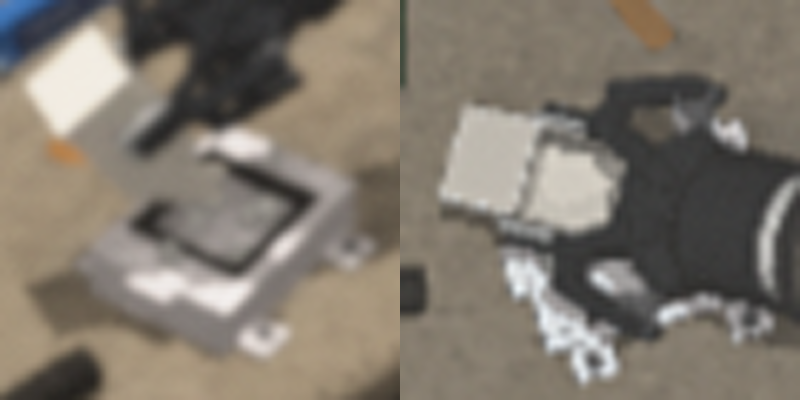

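The cup looks empty, and the cavity is mottled with balls. Retreat up, untip, and carry the cup back.

```bash
python3 -m crank '[{"delta_rot":[0,-4,0],"xyz":[0.02,0,-0.008],"fingers":1},{"delta_rot":[0,-12,0],"xyz":[0.04,0,-0.015],"fingers":1},{"delta_rot":[0,-20,0],"xyz":[0.06,0,-0.03],"fingers":1},{"delta_rot":[0,-28,0],"xyz":[0.08,0,-0.05],"fingers":1},{"delta_rot":[0,-36,0],"xyz":[0.09,0,-0.06],"fingers":1},{"delta_rot":[0,-44,0],"xyz":[0.09,0,-0.06],"fingers":1},{"delta_rot":[0,-52,0],"xyz":[0.09,0,-0.06],"fingers":1},{"delta_rot":[0,-57,0],"xyz":[0.09,0,-0.06],"fingers":1},{"delta_rot":[0,-57,0],"xyz":[0.09,0,-0.06],"fingers":1},{"delta_rot":[0,-57,0],"xyz":[0.09,0,-0.06],"fingers":1}]';python3 - <<'E'
from h import *
print(telemetry.get_obs()['q'])
rel((.446,.292,.22,13.5))
E
```

```text
t: 15.9
eef_pos: [0.4729, -0.0681, 0.2256]
tool_rot: [0.0, 0.793, 0.609, -0.0]
contact_force: [-0.3, -0.0, -1.7]
gripper_width: 0.576
grasp_force: 53.1
[ 1.0041  0.3742 -1.1881  1.9641  0.3988  1.0673 -0.6201]
t 15.9 p [ 0.4729 -0.0681  0.2256] e [ 2.4908  1.913  -0.001 ] F [-0.3199 -0.0339 -1.6558] w 0.5755154234129399 53.125269412994385
-> [ 0.341  -0.1189  0.0052] [ 0.05  0.05 61.55]
```

```bash
python3 -m crank '[{"delta_rot":[0,0,8],"xyz":[0.047,-0.016,0],"fingers":1},{"delta_rot":[0,0,16],"xyz":[0.094,-0.033,0],"fingers":1},{"delta_rot":[0,0,24],"xyz":[0.141,-0.049,0],"fingers":1},{"delta_rot":[0,0,32],"xyz":[0.188,-0.066,0],"fingers":1},{"delta_rot":[0,0,40],"xyz":[0.235,-0.082,0],"fingers":1},{"delta_rot":[0,0,48],"xyz":[0.282,-0.098,0],"fingers":1},{"delta_rot":[0,0,56],"xyz":[0.32,-0.112,0],"fingers":1},{"delta_rot":[0,0,61.5],"xyz":[0.341,-0.119,0],"fingers":1},{"delta_rot":[0,0,61.5],"xyz":[0.341,-0.119,0],"fingers":1},{"delta_rot":[0,0,61.5],"xyz":[0.341,-0.119,0],"fingers":1}]';python3 - <<'E'
from h import *
rel((.446,.292,.017,13.5))
c=cam('top'); s=cam('scene')
for n,c in (('top',c),('scene',s)):
    for r in search_frame(n,'ball0_center'): print(n,round(r['score'],2),np.round(r['pixel']),at(c,r['pixel'],.014)[:2])
c=cam('top')
cv2.imwrite('pics/balls.png',np.hstack([cv2.resize(s['img'][205:260,303:358],(400,400),interpolation=2),cv2.resize(c['img'][210:264,294:348],(400,400),interpolation=2)])[:,:,::-1])
E
```

```text
t: 16.9
eef_pos: [0.4469, 0.2908, 0.2238]
tool_rot: [0.001, 0.993, 0.117, -0.002]
contact_force: [0.4, -0.3, -1.9]
gripper_width: 0.576
grasp_force: 53.1
t 16.9 p [0.4469 0.2908 0.2238] e [ 3.1188  0.3688 -0.0049] F [ 0.4306 -0.2802 -1.8789] w 0.5758510154204965 53.09087097644806
-> [ 0.0001 -0.0015  0.2068] [ 0.04  0.18 -0.01]
top 0.37 [332. 233.] [ 0.4505 -0.1727]
scene 0.51 [332. 218.] [ 0.4875 -0.1838]
```

View pics/balls.png

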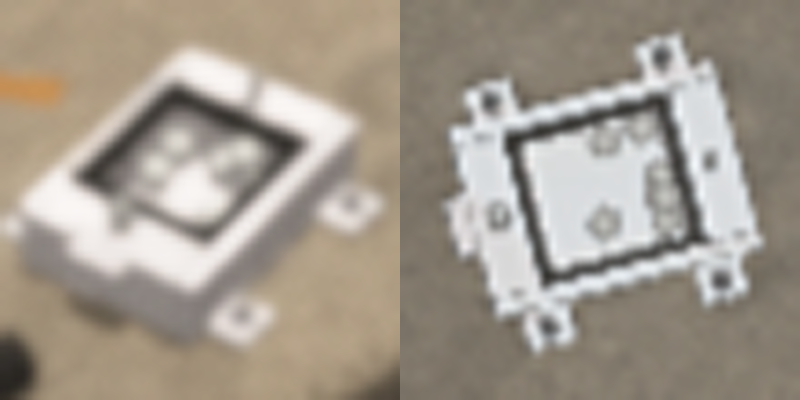

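Six balls visible in the cavity (right panel around (605–668,125–222)). Set the cup down.

```bash
python3 -m crank '[{"delta_rot":[0,0,0],"xyz":[0,-0.001,0.04],"fingers":1},{"delta_rot":[0,0,0],"xyz":[0,-0.001,0.08],"fingers":1},{"delta_rot":[0,0,0],"xyz":[0,-0.001,0.12],"fingers":1},{"delta_rot":[0,0,0],"xyz":[0,-0.001,0.15],"fingers":1},{"delta_rot":[0,0,0],"xyz":[0,-0.001,0.175],"fingers":1},{"delta_rot":[0,0,0],"xyz":[0,-0.001,0.193],"fingers":1},{"delta_rot":[0,0,0],"xyz":[0,-0.001,0.202],"fingers":1},{"delta_rot":[0,0,0],"xyz":[0,-0.001,0.206],"fingers":1},{"delta_rot":[0,0,0],"xyz":[0,-0.001,0.208],"fingers":1},{"delta_rot":[0,0,0],"xyz":[0,-0.001,0.208],"fingers":1}]';python3 -m crank '[{"delta_rot":[0,0,0],"xyz":[0,0,0],"fingers":-1},{"delta_rot":[0,0,0],"xyz":[0,0,0],"fingers":-1},{"delta_rot":[0,0,0],"xyz":[0,0,0],"fingers":-1},{"delta_rot":[0,0,0],"xyz":[0,0,0],"fingers":-1},{"delta_rot":[0,0,0],"xyz":[0,0,0],"fingers":-1},{"delta_rot":[0,0,0],"xyz":[0,0,-0.03],"fingers":-1},{"delta_rot":[0,0,0],"xyz":[0,0,-0.08],"fingers":-1},{"delta_rot":[0,0,0],"xyz":[0,0,-0.13],"fingers":-1},{"delta_rot":[0,0,0],"xyz":[0,0,-0.18],"fingers":-1},{"delta_rot":[0,0,0],"xyz":[0,0,-0.22],"fingers":-1}]'; python3 -c "
from h import *
print(telemetry.get_obs()['q'])
rel((.52,-.1,.25,11.3),(.52,-.1,.25,101.3),(.443,-.392,.1,101.3),(.443,-.392,.1,11.3))"
```

```text
t: 18.15
eef_pos: [0.4473, 0.2919, 0.0176]
tool_rot: [0.001, 0.993, 0.117, 0.0]
contact_force: [0.5, 0.0, -1.1]
gripper_width: 0.579
grasp_force: 53.3
t: 19.15
eef_pos: [0.4467, 0.2928, 0.2399]
tool_rot: [0.001, 0.993, 0.117, 0.001]
contact_force: [0.5, 0.7, -0.2]
gripper_width: 1.005
grasp_force: 0.0
[ 0.0724  0.3844 -0.959   1.8353  0.3532  1.1038 -2.3508]
t 19.15 p [0.4467 0.2928 0.2399] e [3.1186 0.3681 0.0024] F [ 0.4655  0.7076 -0.2145] w 1.0051012973109779 0.0
-> [-0.0202  0.3991 -0.0095] [ 0.08 -0.08  2.17]
-> [-0.0202  0.3991 -0.0095] [  0.13   0.   -87.83]
-> [-0.1633  0.6649  0.1407] [  0.13   0.   -87.83]
-> [-0.1633  0.6649  0.1407] [ 0.08 -0.08  2.17]
```

```bash
python3 -m crank '[{"delta_rot":[0,0,2.2],"xyz":[-0.02,0.40,-0.01],"fingers":-1},{"delta_rot":[0,0,2.2],"xyz":[-0.02,0.40,-0.01],"fingers":-1},{"delta_rot":[0,0,2.2],"xyz":[-0.02,0.40,-0.01],"fingers":-1},{"delta_rot":[0,0,2.2],"xyz":[-0.02,0.40,-0.01],"fingers":-1},{"delta_rot":[0,0,2.2],"xyz":[-0.02,0.40,-0.01],"fingers":-1},{"delta_rot":[0,0,2.2],"xyz":[-0.02,0.40,-0.01],"fingers":-1},{"delta_rot":[0,0,2.2],"xyz":[-0.02,0.40,-0.01],"fingers":-1},{"delta_rot":[0,0,2.2],"xyz":[-0.02,0.40,-0.01],"fingers":-1}]';python3 -m crank '[{"delta_rot":[0,0,0],"xyz":[-0.06,0.13,0],"fingers":-1},{"delta_rot":[0,0,0],"xyz":[-0.06,0.13,0],"fingers":-1},{"delta_rot":[0,0,0],"xyz":[-0.06,0.13,0],"fingers":-1}]'
python3 - <<'E'
from h import *
from fit import *
print(telemetry.get_obs()['q'])
rel((.443,-.392,.1,11.3),(.443,-.392,.015,11.3))
# recheck cup and cover poses now
for th,p0 in [('cup_center',(.441,.291,.236)),('cover',(.443,-.392,.2))]:
    for n in('top','scene'):
        try:
            o=masks(n,th,p0[:2]); p,f=fit(th,[o[:2]],p0); print(th,n,o[1].sum(),p[:2],np.degrees(p[2]),f)
        except Exception as e: print(th,n,e)
E
```

```text
t: 19.95
eef_pos: [0.52, -0.1029, 0.2481]
tool_rot: [0.001, 0.995, 0.098, 0.0]
contact_force: [0.1, 0.6, -1.0]
gripper_width: 0.998
grasp_force: 0.0
t: 20.25
eef_pos: [0.4854, -0.2427, 0.248]
tool_rot: [0.001, 0.995, 0.097, -0.0]
contact_force: [0.3, -0.2, -0.3]
gripper_width: 1.001
grasp_force: 0.0
[ 0.9862  0.34   -0.7856  1.814   0.2712  1.0976 -1.272 ]
t 20.25 p [ 0.4854 -0.2427  0.248 ] e [ 3.1242  0.3051 -0.001 ] F [ 0.3038 -0.1836 -0.3232] w 1.0007687528882176 0.0
-> [-0.0704  0.1379  0.1485] [ 0.14  0.05 -0.14]
-> [-0.0703  0.1377  0.2335] [ 0.14  0.05 -0.14]
cup_center top 579 [0.4432 0.2918] 14.784521797578956 0.052104710623454904
cup_center scene 885 [0.4397 0.2922] 14.326332905992432 0.05341309405117979
cover top 659 [ 0.4436 -0.3935] 11.41715174670637 0.40523669255259
cover scene 722 [ 0.4416 -0.3894] 12.361934291435563 0.060192276356526
```

```bash
python3 -m crank '[{"delta_rot":[0,0,0],"xyz":[-0.025,0.048,0.01],"fingers":-1},{"delta_rot":[0,0,0],"xyz":[-0.05,0.096,0.03],"fingers":-1},{"delta_rot":[0,0,0],"xyz":[-0.07,0.138,0.06],"fingers":-1},{"delta_rot":[0,0,0],"xyz":[-0.07,0.138,0.1],"fingers":-1},{"delta_rot":[0,0,0],"xyz":[-0.07,0.138,0.14],"fingers":-1},{"delta_rot":[0,0,0],"xyz":[-0.07,0.138,0.18],"fingers":-1},{"delta_rot":[0,0,0],"xyz":[-0.07,0.138,0.21],"fingers":-1},{"delta_rot":[0,0,0],"xyz":[-0.07,0.138,0.225],"fingers":-1},{"delta_rot":[0,0,0],"xyz":[-0.07,0.138,0.2315],"fingers":-1},{"delta_rot":[0,0,0],"xyz":[-0.07,0.138,0.2315],"fingers":-1}]'; python3 -c "
from h import *
rel((.443,-.392,.016,11.3))"
```

```text
t: 21.65
eef_pos: [0.4455, -0.3891, 0.0173]
tool_rot: [0.001, 0.995, 0.098, 0.0]
contact_force: [-0.0, 0.2, -0.5]
gripper_width: 1.0
grasp_force: 0.0
t 21.65 p [ 0.4455 -0.3891  0.0173] e [3.1242 0.3089 0.0002] F [-0.0421  0.2233 -0.4506] w 1.000225427373557 0.0
-> [-0.003   0.0024  0.0013] [ 0.12  0.   -0.01]
```

```bash
python3 -m crank '[{"delta_rot":[0,0,0],"xyz":[-0.003,0.0024,0.001],"fingers":-1},{"delta_rot":[0,0,0],"xyz":[-0.003,0.0024,0.001],"fingers":0},{"delta_rot":[0,0,0],"xyz":[-0.003,0.0024,0.001],"fingers":1},{"delta_rot":[0,0,0],"xyz":[-0.003,0.0024,0.001],"fingers":1},{"delta_rot":[0,0,0],"xyz":[-0.003,0.0024,0.001],"fingers":1},{"delta_rot":[0,0,0],"xyz":[-0.003,0.0024,0.001],"fingers":1},{"delta_rot":[0,0,0],"xyz":[-0.003,0.0024,0.001],"fingers":1},{"delta_rot":[0,0,0],"xyz":[-0.003,0.0024,0.001],"fingers":1},{"delta_rot":[0,0,0],"xyz":[-0.003,0.0024,0.001],"fingers":1}]' 80; python3 -c "
from h import *
rel((.443,-.392,.016,11.3))"
```

```text
t: 22.55
eef_pos: [0.4427, -0.3927, 0.0167]
tool_rot: [0.001, 0.995, 0.098, 0.0]
contact_force: [-1.3, 0.7, 5.4]
gripper_width: 0.261
grasp_force: 79.4
t 22.55 p [ 0.4427 -0.3927  0.0167] e [3.1236 0.3071 0.0004] F [-1.3045  0.73    5.373 ] w 0.2607078468125654 79.44399833679199
-> [ 0.0004 -0.0006  0.0006] [ 0.17  0.   -0.07]
```

```bash
python3 -m crank '[{"delta_rot":[0,0,0],"xyz":[0,0,-0.01],"fingers":1},{"delta_rot":[0,0,0],"xyz":[0,0,-0.03],"fingers":1},{"delta_rot":[0,0,0],"xyz":[0,0,-0.06],"fingers":1},{"delta_rot":[0,0,0],"xyz":[0,0,-0.09],"fingers":1},{"delta_rot":[0,0,0],"xyz":[0,0,-0.11],"fingers":1},{"delta_rot":[0,0,0],"xyz":[0,0,-0.11],"fingers":1}]'; python3 -c "
from h import *
print(telemetry.get_obs()['q'])
rel((.4428,-.1315,.127,15))"
```

```text
t: 23.15
eef_pos: [0.4438, -0.393, 0.129]
tool_rot: [0.003, 0.995, 0.098, 0.002]
contact_force: [0.5, -0.0, -2.6]
gripper_width: 0.266
grasp_force: 78.8
[ 1.118   0.5416 -0.664   1.8189  0.4152  0.9172 -1.1072]
t 23.15 p [ 0.4438 -0.393   0.129 ] e [3.1208 0.3069 0.0052] F [ 0.4714 -0.0376 -2.6308] w 0.26613944690429125 78.8347578048706
-> [ 0.0499 -0.2567  0.0006] [ 0.35 -0.14 -3.77]
```

```bash
python3 -m crank '[{"delta_rot":[0,0,-0.7],"xyz":[0.008,-0.035,0],"fingers":1},{"delta_rot":[0,0,-1.4],"xyz":[0.016,-0.08,0],"fingers":1},{"delta_rot":[0,0,-2],"xyz":[0.025,-0.125,0],"fingers":1},{"delta_rot":[0,0,-3],"xyz":[0.034,-0.17,0],"fingers":1},{"delta_rot":[0.2,0,-3.8],"xyz":[0.042,-0.215,0],"fingers":1},{"delta_rot":[0.2,-0.1,-3.8],"xyz":[0.048,-0.245,0],"fingers":1},{"delta_rot":[0.2,-0.1,-3.8],"xyz":[0.05,-0.257,0],"fingers":1},{"delta_rot":[0.2,-0.1,-3.8],"xyz":[0.05,-0.257,0],"fingers":1},{"delta_rot":[0.2,-0.1,-3.8],"xyz":[0.05,-0.257,0],"fingers":1}]'; python3 -c "
from h import *
print(telemetry.get_obs()['q'])
rel((.4428,-.1315,.127,15),(.4428,-.1315,.08,15))"
```

```text
t: 24.05
eef_pos: [0.4409, -0.1316, 0.1249]
tool_rot: [-0.0, 0.991, 0.13, -0.002]
contact_force: [0.2, -0.4, -1.5]
gripper_width: 0.269
grasp_force: 79.1
[ 0.8219  0.3764 -0.7859  2.1098  0.3712  0.7983 -1.5034]
t 24.05 p [ 0.4409 -0.1316  0.1249] e [-3.1139 -0.4093  0.0053] F [ 0.2015 -0.4026 -1.5267] w 0.26873813052011764 79.13878798484802
-> [ 0.0019  0.0004 -0.0021] [-0.08  0.18 -0.02]
-> [0.002  0.0004 0.0449] [-0.08  0.18 -0.02]
```

```bash
python3 -m crank '[{"delta_rot":[0,0.2,0],"xyz":[0.002,0.0004,0.015],"fingers":1},{"delta_rot":[0,0.2,0],"xyz":[0.002,0.0004,0.03],"fingers":1},{"delta_rot":[0,0.2,0],"xyz":[0.002,0.0004,0.038],"fingers":1},{"delta_rot":[0,0.2,0],"xyz":[0.002,0.0004,0.038],"fingers":1},{"delta_rot":[0,0.2,0],"xyz":[0.002,0.0004,0.038],"fingers":1}]'
python3 - <<'E'
from fit import *
rel((.4428,-.1315,.0867,15))
p0=telemetry.get_obs()['eef_pos']
c=cam('scene'); d=cam('top')
for n in('scene','top'):
    for k in cut_out(n,'cover')[:3]: print(n,'cover',k['score'],k['pixel'],k['pixels'].sum())
    for k in cut_out(n,'shell')[:2]: print(n,'shell',k['score'],k['pixel'],k['pixels'].sum())
im=c['img'].copy()
x0,y0,w,h=285,185,90,75
cv2.imwrite('pics/hover.png',np.hstack([cv2.resize(c['img'][185:260,290:365],(400,400),interpolation=2),cv2.resize(d['img'][200:270,285:355],(400,400),interpolation=2)])[:,:,::-1])
E
```

```text
t: 24.55
eef_pos: [0.4432, -0.1304, 0.0872]
tool_rot: [-0.001, 0.991, 0.131, 0.0]
contact_force: [1.1, 0.3, -1.6]
gripper_width: 0.261
grasp_force: 79.0
t 24.55 p [ 0.4432 -0.1304  0.0872] e [-3.1127 -0.41   -0.001 ] F [ 1.0875  0.307  -1.56  ] w 0.26128450841081946 79.04571890830994
-> [-0.0006  0.0009  0.0005] [-0.11 -0.05  0.01]
scene cover 0.96 [326.6, 219.0] 775
scene cover 0.21 [218.9, 294.8] 866
scene shell 0.78 [330.6, 238.2] 717
top cover 0.64 [480.9, 230.1] 1031
```

View pics/hover.png

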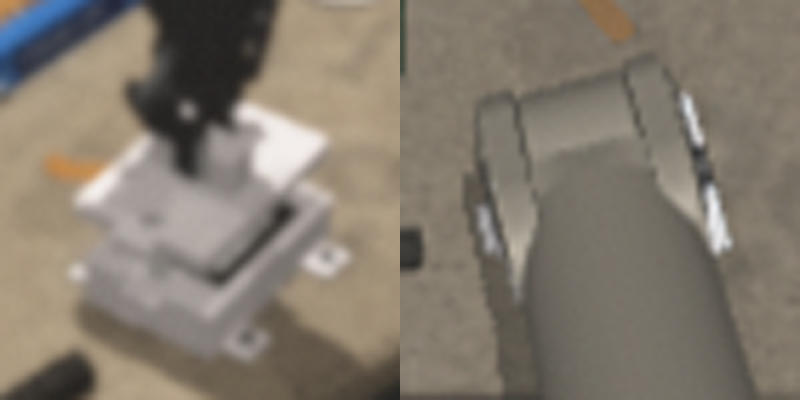

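The cover hovers over the shell, lug over lug (scene panel: cover lug ~(100,235), shell lug below). Fit its pose in the scene view, disregarding the dark gripper.

Run:
```python
from fit import *
o=telemetry.get_obs(); yaw=np.degrees(R.from_quat(o['tool_rot'],scalar_first=True).as_euler('xyz'))[2]; print(o['eef_pos'],yaw)
c=cam('scene'); m=cut_out('scene','cover')[0]['pixels']
ign=cv2.dilate((c['img'].max(2)<90).astype(np.uint8),np.ones((5,5)))>0
ys,xs=np.nonzero(m); x0,x1,y0,y1=xs.min()-8,xs.max()+9,ys.min()-8,ys.max()+9
mm=m[y0:y1,x0:x1].astype(float); k=~ign[y0:y1,x0:x1]
from scipy.optimize import minimize
for z in (.069,.0705,.072):
  for freeyaw in (0,1):
    def cost(p):
        r=render(c,MOD['cover'],[p[0],p[1],p[2]/10 if freeyaw else np.radians(15),z],x0,y0,x1-x0,y1-y0)
        return (np.abs(r-mm)*k).sum()/mm.sum()
    s=np.array([.4428,-.1305,2.6])
    b=min((minimize(cost,s+d,method='Nelder-Mead',options=dict(initial_simplex=s+d+np.vstack([np.zeros(3),np.eye(3)*[.01,.01,.5]]),xatol=1e-4,fatol=1e-4)) for d in ([0,0,0],[.008,-.006,.4],[-.008,.006,-.4])),key=lambda r:r.fun)
    print(z,freeyaw,b.x,np.degrees(b.x[2]/10),b.fun)
# shell: image-based dark cavity edges in the first pictures
from fit import fit
for n in('scene0','top0'):
    pass
```

```text
[ 0.4435 -0.1303  0.0878] 15.031273103958315
0.069 0 [ 0.4441 -0.1298  2.9782] 17.063792564072727 0.04022453308500181
0.069 1 [ 0.4443 -0.1297  2.6968] 15.45140203424765 0.03974339075999793
0.0705 0 [ 0.4431 -0.1287  2.9188] 16.723560287461996 0.04152827357856071
0.0705 1 [ 0.4429 -0.1285  2.7351] 15.671104882291864 0.040747063997102796
0.072 0 [ 0.4415 -0.1277  2.9471] 16.88559574457304 0.042371566040664284
0.072 1 [ 0.4413 -0.1274  2.7105] 15.530047846584866 0.04183868798178902
```

```bash
python3 -m crank '[{"delta_rot":[0,0,0],"xyz":[-0.0018,0.0013,0.005],"fingers":1},{"delta_rot":[0,0,0],"xyz":[-0.0018,0.0013,0.01],"fingers":1},{"delta_rot":[0,0,0],"xyz":[-0.0018,0.0013,0.014],"fingers":1},{"delta_rot":[0,0,0],"xyz":[-0.0018,0.0013,0.017],"fingers":1},{"delta_rot":[0,0,0],"xyz":[-0.0018,0.0013,0.019],"fingers":1},{"delta_rot":[0,0,0],"xyz":[-0.0018,0.0013,0.021],"fingers":1},{"delta_rot":[0,0,0],"xyz":[-0.0018,0.0013,0.021],"fingers":1}]'; python3 -c "
from h import *
rel((.442,-.132,.0667,15)); print(telemetry.get_obs()['torque'])"
```

```text
t: 25.65
eef_pos: [0.4418, -0.1318, 0.0662]
tool_rot: [-0.001, 0.991, 0.131, 0.0]
contact_force: [0.7, 0.2, -2.7]
gripper_width: 0.261
grasp_force: 79.0
t 25.65 p [ 0.4418 -0.1318  0.0662] e [-3.1128 -0.4109 -0.0013] F [ 0.7043  0.2139 -2.7304] w 0.26072055364967095 79.04490351676941
-> [ 0.0002  0.0002 -0.0005] [-0.09 -0.06  0.04]
[0.0132 0.0007 0.028 ]
```

```bash
python3 -m crank '[{"delta_rot":[0,0,0],"xyz":[0,0,0.001],"fingers":1},{"delta_rot":[0,0,0],"xyz":[0,0,0.002],"fingers":1},{"delta_rot":[0,0,0],"xyz":[0,0,0.003],"fingers":1},{"delta_rot":[0,0,0],"xyz":[0,0,0.004],"fingers":1},{"delta_rot":[0,0,0],"xyz":[0,0,0.004],"fingers":1}]'; python3 -c "
from h import *
rel((.442,-.132,.0667,15)); print(telemetry.get_obs()['torque'])"
```

```text
t: 26.15
eef_pos: [0.4417, -0.1319, 0.0623]
tool_rot: [-0.001, 0.991, 0.131, 0.0]
contact_force: [0.1, 0.7, -2.4]
gripper_width: 0.264
grasp_force: 79.0
t 26.15 p [ 0.4417 -0.1319  0.0623] e [-3.113  -0.4107 -0.0014] F [ 0.0961  0.7045 -2.3725] w 0.2641761125059837 79.04434204101562
-> [ 0.0002  0.0002 -0.0044] [-0.09 -0.06  0.03]
[ 0.0194 -0.0392  0.0228]
```

```bash
python3 -m crank '[{"delta_rot":[0,0,0],"xyz":[0,0,0.002],"fingers":1},{"delta_rot":[0,0,0],"xyz":[0,0,0.004],"fingers":1},{"delta_rot":[0,0,0],"xyz":[0,0,0.005],"fingers":1},{"delta_rot":[0,0,0],"xyz":[0,0,0.006],"fingers":1},{"delta_rot":[0,0,0],"xyz":[0,0,0.007],"fingers":1},{"delta_rot":[0,0,0],"xyz":[0,0,0.007],"fingers":1}]'; python3 -c "
from h import *
rel((.442,-.132,.0667,15)); print(telemetry.get_obs()['torque'])"
```

```text
t: 26.75
eef_pos: [0.4419, -0.1319, 0.0555]
tool_rot: [-0.001, 0.991, 0.131, 0.001]
contact_force: [-1.9, 0.6, 5.0]
gripper_width: 0.264
grasp_force: 79.9
t 26.75 p [ 0.4419 -0.1319  0.0555] e [-3.1133 -0.4108 -0.0016] F [-1.8741  0.5733  5.0201] w 0.2636194856973204 79.94801044464111
-> [ 0.0001  0.0001 -0.0112] [-0.07 -0.07  0.03]
[-0.1184  0.4921  0.0089]
```

```bash
python3 -m crank '[{"delta_rot":[0,0,0],"xyz":[-0.0005,0,0.001],"fingers":1},{"delta_rot":[0,0,0],"xyz":[-0.0005,0,0.002],"fingers":1},{"delta_rot":[0,0,0],"xyz":[-0.0005,0,0.003],"fingers":1},{"delta_rot":[0,0,0],"xyz":[-0.0005,0,0.0035],"fingers":1},{"delta_rot":[0,0,0],"xyz":[-0.0005,0,0.0035],"fingers":1}]' 100; python3 -c "
from h import *
rel((.442,-.132,.0667,15)); print(telemetry.get_obs()['torque'])"
```

```text
t: 27.25
eef_pos: [0.4419, -0.1319, 0.0527]
tool_rot: [-0.0, 0.991, 0.131, 0.001]
contact_force: [-4.1, 0.8, 12.9]
gripper_width: 0.262
grasp_force: 103.7
t 27.25 p [ 0.4419 -0.1319  0.0527] e [-3.1137 -0.411  -0.0028] F [-4.0964  0.7563 12.8589] w 0.26223438244997815 103.7073004245758
-> [ 0.0001  0.0002 -0.014 ] [-0.04 -0.11  0.04]
[ 0.0441  0.845  -0.0567]
```

```bash
python3 -m crank '[{"delta_rot":[0,0,0],"xyz":[-0.0005,0,0.0005],"fingers":1},{"delta_rot":[0,0,0],"xyz":[-0.0005,0,0.001],"fingers":1},{"delta_rot":[0,0,0],"xyz":[-0.0005,0,0.0015],"fingers":1},{"delta_rot":[0,0,0],"xyz":[-0.0005,0,0.0015],"fingers":1}]'
python3 - <<'E'
from fit import *
rel((.442,-.132,.0667,15)); print(telemetry.get_obs()['torque'])
E
```

```text
t: 27.65
eef_pos: [0.4419, -0.1319, 0.0526]
tool_rot: [0.0, 0.991, 0.131, 0.001]
contact_force: [-10.2, 2.1, 33.1]
gripper_width: 0.259
grasp_force: 106.6
t 27.65 p [ 0.4419 -0.1319  0.0526] e [3.1139 0.4113 0.0034] F [-10.1965   2.0964  33.1452] w 0.2587084805365192 106.58244967460632
-> [ 0.0001  0.0002 -0.0141] [ 0.05 -0.12  0.05]
[ 0.3937  2.0974 -0.0125]
```

```bash
python3 -m crank '[{"delta_rot":[0,0,0],"xyz":[-0.0005,0,-0.0005],"fingers":1},{"delta_rot":[0,0,0],"xyz":[-0.0005,0,-0.0005],"fingers":1},{"delta_rot":[0,0,0],"xyz":[-0.0005,0,-0.0005],"fingers":1},{"delta_rot":[0,0,0],"xyz":[-0.0005,0,-0.0005],"fingers":1},{"delta_rot":[0,0,0],"xyz":[-0.0005,0,-0.0005],"fingers":1}]'
python3 - <<'E'
from h import *
rel((.442,-.132,.0667,15))
c=cam('scene'); d=cam('top')
cv2.imwrite('pics/shut.png',np.hstack([cv2.resize(c['img'][185:260,290:365],(400,400),interpolation=2),cv2.resize(d['img'][120:280,160:320],(400,400),interpolation=2)])[:,:,::-1])
E
```

```text
t: 28.15
eef_pos: [0.4419, -0.1319, 0.0526]
tool_rot: [-0.0, 0.991, 0.131, 0.002]
contact_force: [-5.2, 1.8, 23.4]
gripper_width: 0.255
grasp_force: 105.3
t 28.15 p [ 0.4419 -0.1319  0.0526] e [-3.1143 -0.4117 -0.0055] F [-5.1707  1.7881 23.3632] w 0.25468816705184594 105.25778889656067
-> [ 0.0001  0.0001 -0.014 ] [ 0.02 -0.2   0.06]
```

View pics/shut.png

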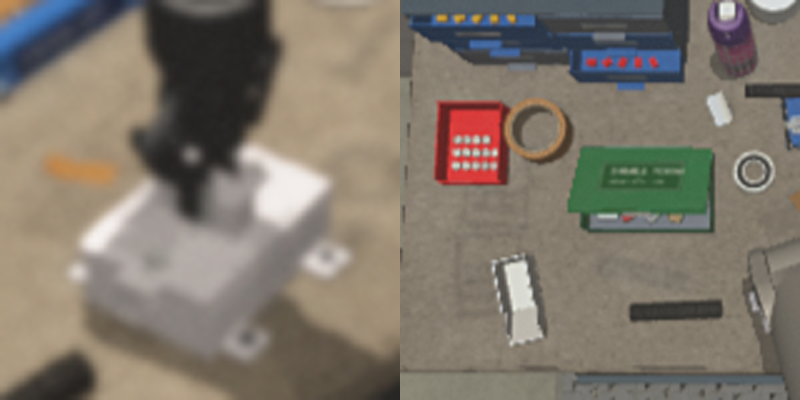

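The halves are flush with no gap (left panel, lug over lug at ~(105,265)). The cup is upright and empty (right panel ~(518,300)), and the torch, tin and bearing have not moved.

```bash
python3 -c "
from station import job
print(job.hand_in())"
```

```text
the job is handed in; nothing more can be done
None
```

I handed the job in at about 28 s: all six balls are in the shell, the cup is upright and empty, and the cover is on both dowels the right way round, held fully shut with about 23 N.

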